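Refit the dust collector's filter, clamp it and start up

TASK

Put the cleaned filter cartridge back on the bench dust collector: lower it gently, upright, over the two locating pegs (yellow-marked hole on the yellow peg) until its flange sits flush on the deck. Swing both side clamps fully closed over the flange, and only then throw the red starter lever all the way over to ON, away from you. Leave the other things on the bench where they are.

Things in the scene. Friction and masses are not known exactly. Their poses are not given: they have to be found in the camera images.
- collector: Green bench dust collector, fixed. Box 300 x 320 mm, flat deck on top at 85 mm. Origin: on the bench plane under the centre of the filter seat; x points from the front (robot side, starter lever) to the back (motor), y to the left clamp, z up. On the deck the clamp knobs are 63 mm high, the pawls up to 70 mm, the starter knob 95 mm; the motor behind reaches 140 mm above the bench.
- seat (a point): Centre of the black round filter seat, at deck height, 85 mm above the collector's origin. Same axes as the collector.
- peg_big (a point): Foot of the yellow locating peg, 14 mm thick, at (42, 60, 85) mm in the collector's frame. It stands 22 mm above the deck: 11 mm straight, then a cone to 5 mm at the tip.
- peg_small (a point): Foot of the plain steel locating peg, 9 mm thick, at (-42, -60, 85) mm in the collector's frame; same height and conical tip as the yellow peg.
- filter: Loose pleated filter cartridge, 0.28 to 0.52 kg, standing upright. Steel flange 116 (x) x 156 (y) x 10 mm at the bottom, round body 112 mm across, black cap up to 128 mm, orange bridge handle above. Origin: centre of the flange's underside, z up. Its two holes fit the pegs one way round only: seated, its axes match the collector's and its origin lies on the seat.
- filter_handle (a point): Centre of the orange handle bar, 169 mm above the filter's origin. The bar runs 84 mm along the filter's y axis, 14 mm thick in x, 14 mm high, with 34 mm of free space below it over the cap.
- hole_big (a point): Centre of the 16 mm hole, framed in yellow, at the underside of the flange, (42, 60, 0) mm in the filter's frame; it goes on the yellow peg.
- hole_small (a point): Centre of the 11 mm hole at the underside of the flange, (-42, -60, 0) mm in the filter's frame; it goes on the steel peg.
- clamp_left (a joint): Left swing clamp (+y side): flat steel crank turning level about a pivot at (0, 105) mm in the collector's frame. 0 = open, 1.6 rad = closed, its 42 mm finger over the flange, 2 mm above it. Closing turns anticlockwise from above. The finger strikes the edge of a flange that is not fully home, and cannot close. Starts at 0 to 0.3, stays where left, needs about 1.5 N at the knob.
- clamp_left_knob (a point): Point on the axis of the left clamp's black upright knob, 45 mm above the deck, 68 mm from the pivot. The knob is 19 mm thick and stands from 18 to 63 mm above the deck. Open it is at (35, 163) mm in the collector's frame, closed at (-59, 139): closing pulls it along an arc round the outside, towards the front.
- clamp_right (a joint): Right swing clamp (-y side), mirror image of the left one: pivot at (0, -105) mm in the collector's frame, 0 = open, 1.6 rad = closed, closing turns clockwise seen from above.
- clamp_right_knob (a point): The same point on the right clamp's knob: open at (35, -163) mm in the collector's frame, closed at (-59, -139), 45 mm above the deck.
- starter (a joint): Red starter lever turning about a level shaft along y at (-95, 0, 103) mm in the collector's frame. 0 = OFF, leaning 0.5 rad to the front; 0.85 rad = ON, leaning 0.35 rad back, towards the filter. While a clamp stands open its upright lug blocks a red pawl of the shaft and stops the lever at about 0.3 rad; once ON, the pawls keep the clamps shut. Stays where left; about 1.5 N at the knob.
- starter_knob (a point): Centre of the lever's red ball knob, 22 mm in diameter, 75 mm from the shaft on a 10 mm rod: OFF at (-131, 0, 169) mm in the collector's frame, ON at (-69, 0, 173). It starts within 0.12 rad of OFF.
- glue_bottle: Yellow glue bottle, 60 mm across, 170 mm tall, standing loose; leave it alone. Origin under its centre.
- tape_roll: Brown ring of tape, 100 mm across, 24 mm high, lying loose; leave it alone. Origin under its centre.
- offcut: Loose offcut of pallet board, 220 x 90 x 20 mm; leave it alone. Origin under its centre.
- hammer: Loose hammer, 260 mm long, lying with its wooden handle towards the robot; leave it alone. Origin under its middle, x along it to the steel head.

How it is judged:
On the way, in this order (a step that is already met when the one before it is completed fails the run):
1. the filter sits flush on the deck, both holes on their pegs (z of filter in the frame of seat between -0.004 and 0.003 m and horizontal distance between hole_big and peg_big below 0.004 m and horizontal distance between hole_small and peg_small below 0.004 m and angle between filter's own z axis and vertical below 0.035 rad), for 0.2 s.
2. both clamps are fully closed over the seated filter's flange (all of step 1 and value of joint each of clamp_left, clamp_right above 1.42 rad), for 0.2 s.
3. the starter lever is thrown to ON (all of step 2 and value of joint starter above 0.72 rad), for 0.2 s.
At the end, for the whole second after the job is handed in: Filter upright and flush on the deck (within 3 mm) with both holes centred on their own pegs (within 4 mm), both clamps closed (1.42 rad or more of 1.6), starter lever ON (0.72 rad or more of 0.85), filter at rest (all of step 3 and linear speed of filter below 0.02 m/s); the robot touches nothing.
It fails at once if the starter is thrown before both clamps are closed (value of joint starter above 0.55 rad and value of joint any of clamp_left, clamp_right below 1.3 rad).
It fails at once if the filter is dropped or slammed onto the collector (faster than 0.3 m/s within the pegs' height of the deck) (horizontal distance between filter and seat below 0.05 m and z of filter in the frame of seat below 0.025 m and linear speed of filter above 0.3 m/s).
It fails at once if the filter is tipped over (more than 0.6 rad) (angle between filter's own z axis and vertical above 0.6 rad).
It fails at once if a bystander is moved more than 30 mm (distance of any of glue_bottle, tape_roll, offcut, hammer from where it was at the start of the episode above 0.03 m).
It also fails if it takes over 72 s, if anything falls off the work surface, if the arm or the gripper's body presses on something with over 40 N, if the wrist force passes 120 N, or if a joint passes its speed limit or range.

ROBOT

A 7-joint arm with a two-finger parallel gripper is mounted at the origin on the work surface. World frame = base frame: x ahead of the robot, y to its left, z up, the work surface at z = 0. Lengths are in m, angles in rad, forces in N, time in s.
With the tool pointing down it reaches from about 0.4 to 0.9 m from the base axis. Payload 5.5 kg.
Tool frame: the origin (TCP) lies midway between the tips of the shut fingers; the grasp point (between the pads) lies 19 mm behind it (manip.grip_depth is the distance from the TCP to the grasp point, in m); z points along the fingers, y is the line along which they close (so a half turn about z gives the same grasp; the last joint's range is limited). The gripper opens to 92 mm and grips with 3 to 60 N. Pads are 19 mm wide; open, the fingers measure 130 mm over their backs; the gripper's body (75 mm by 190 mm) begins 47 mm behind the grasp point.
Start: joints at [-1.042, 0.501, -0.427, 1.55, 0.221, 1.138, -0.21], TCP at [0.171, 0.627, 0.227] pointing down, gripper open.
Joint ranges: [-2.88, 2.88], [-0.31, 2.03], [-1.54, 1.56], [0.2, 2.42], [-1.41, 4.55], [0.19, 2.02], [-2.57, 2.57]. Speed limits (rad/s): [2.57, 2.57, 3.14, 3.14, 3.14, 3.14, 3.14].

INTERFACE

Orientations are given as a unit quaternion [x, y, z, w].
In Python, from bench import manip, effector, viewer gives the robot as it stands. Calls block until the motion is done:
- manip.move_pose(position, orientation): joint-space move of the TCP to a pose.
- manip.servo_line(position, ori=None, vel=0.15): straight line of the TCP; ori=None keeps the orientation; vel is the mean speed in m/s.
- manip.movej(angles): joint-space move.
- effector.open_jaws() and effector.close(f_grip=None): open the fingers fully, or close them until they stop; f_grip is the grip in N (None keeps the last).
- manip.sleep(seconds).
- manip.solve_ik(position, orientation): joint angles nearest the present ones, or None.
- viewer.get_image(name): name is "scene" or "top"; returns the picture (384x512x3 uint8, red, green, blue); there is no depth.
- viewer.get_calibration(name): a dict with "vfov" (degrees; the focal length in pixels is half the picture's height over the tangent of half this angle, whatever the lens; pixels are square), "cx", "cy" (the principal point, pixels), "eye" and "attitude" of the camera in the world. Camera axes: x right, y down, z forward; pixel columns grow to the right and rows downward; lengths in m; the calibration is good to about 2 mm. A picture is of the moment at which its call begins. get_calibration takes no time and is no camera call.
A pose or a line that the arm cannot do raises manip.PlanningError and nothing moves.
- manip.hand_in(): hands the job in; it is judged then, once.
Readings, each from a call of its own:
- manip.current_clock(): time.
- manip.current_q(): joint angles.
- manip.current_joint_velocities(): joint speeds.
- manip.current_tau(): joint torques, N m.
- manip.current_tool_pos(): TCP position.
- manip.current_tcp_rot(): TCP orientation.
- manip.current_force(): force on the tool from outside, world axes, zero at the start.
- manip.current_wrist_torque(): the same for the moment, N m.
- manip.current_finger_gap(): finger opening in m.
- manip.current_gripper_force(): force on a finger pad.
Only numpy, scipy, OpenCV 4.12 (cv2) and the standard library are available. Lean on these libraries where they do the work, as an engineer would, in place of code of your own. Each camera call takes 0.05 s, during which the arm holds its last target. There are 200 camera calls.

## Working session

There is one attempt and no reset: what is moved stays moved. The work goes in short steps, each a Python script; the robot and the scene stay as the last script left them, time stands still between calls to the robot, and variables do not carry over. Pictures are saved under pics/ and viewed, at most 10 in all, crops included, and the job is handed in when it is done.

```bash
mkdir -p pics; ls; python3 - <<'E'
from bench import manip, effector, viewer
import cv2
for n in ("scene","top"):
    im=viewer.get_image(n); cv2.imwrite(f"pics/{n}0.png",im[:,:,::-1]); print(n,viewer.get_calibration(n))
print(manip.current_clock(),manip.current_tcp_rot())
E
```

```text
pics
scene {'vfov': 48.42331366852606, 'cx': 252.26884822835123, 'cy': 188.26947074105016, 'eye': array([ 1.45968902, -0.01106274,  0.94228754]), 'attitude': array([ 0.64392838,  0.64910305, -0.28545988, -0.28728754])}
top {'vfov': 51.54089733863977, 'cx': 252.78589425596698, 'cy': 189.97818501644971, 'eye': array([ 0.45221744, -0.00821667,  1.43292709]), 'attitude': array([-0.70239958,  0.71087534, -0.02147564,  0.02880757])}
0.1 [ 1.32493114e-01  9.91183564e-01 -8.35442465e-04 -1.37279945e-04]
```

View pics/scene0.png

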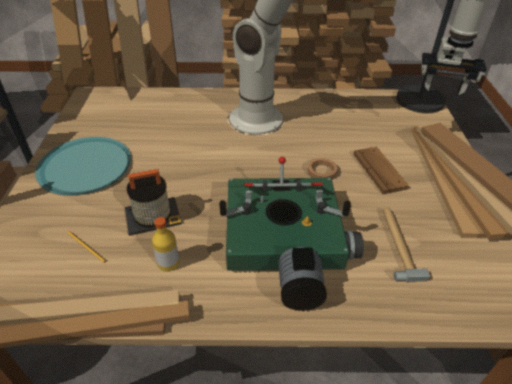

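View pics/top0.png

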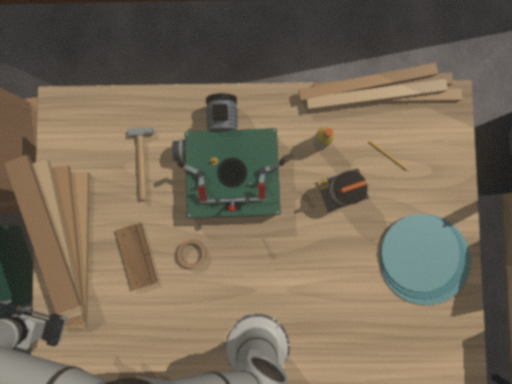

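```bash
cat > h.py <<'E'
import numpy as np, cv2
from scipy.spatial.transform import Rotation as R
from bench import manip, effector, viewer
def cam(n):
    c=viewer.get_calibration(n); f=192/np.tan(np.radians(c["vfov"]/2))
    return c["eye"],R.from_quat(c["attitude"]).as_matrix(),f,c["cx"],c["cy"]
def ray(n,p):
    e,A,f,cx,cy=cam(n); p=np.atleast_2d(np.asarray(p,float))
    d=np.c_[(p[:,0]-cx)/f,(p[:,1]-cy)/f,np.ones(len(p))]@A.T
    return e,d
def plane(n,p,z):
    e,d=ray(n,p); return e+d*((z-e[2])/d[:,2])[:,None]
def proj(n,P):
    e,A,f,cx,cy=cam(n); q=(np.atleast_2d(P)-e)@A
    return np.c_[q[:,0]/q[:,2]*f+cx,q[:,1]/q[:,2]*f+cy]
def tri(pa,pb):  # top, scene -> point, gap
    e1,d1=ray("top",pa); e2,d2=ray("scene",pb); d1,d2=d1[0],d2[0]
    s=np.linalg.lstsq(np.c_[d1,-d2],e2-e1,rcond=None)[0]
    a,b=e1+s[0]*d1,e2+s[1]*d2; return (a+b)/2,np.linalg.norm(a-b)
E
python3 - <<'E'
from h import *
t=cv2.imread("pics/top0.png"); s=cv2.imread("pics/scene0.png")
a=cv2.resize(t[85:230,160:400],None,fx=3.3,fy=3.3,interpolation=cv2.INTER_CUBIC)
b=cv2.resize(s[145:315,110:370],None,fx=3,fy=3,interpolation=cv2.INTER_CUBIC)
cv2.imwrite("pics/tc.png",a); cv2.imwrite("pics/sc.png",b)
for n,im in(("top",t),("scene",s)):
    hsv=cv2.cvtColor(im,cv2.COLOR_BGR2HSV)
    for k,lo,hi in(("green",(65,90,30),(90,255,140)),("orange",(3,170,120),(14,255,255)),("yellow",(17,150,110),(32,255,255)),("red",(0,170,90),(2,255,255)),("red2",(174,150,90),(180,255,255))):
        m=cv2.inRange(hsv,lo,hi); N,l,st,c=cv2.connectedComponentsWithStats(m)
        print(n,k,[(st[i].tolist(),c[i].round(1).tolist()) for i in range(1,N) if st[i,4]>5])
print(proj("top",[.452,-.008,0]))
E
```

```text
top green []
top orange []
top yellow [([213, 159, 3, 4, 7], [214.0, 160.6])]
top red []
top red2 []
scene green [([95, 139, 9, 2, 11], [99.0, 139.8]), ([64, 141, 17, 8, 29], [72.0, 144.0]), ([82, 140, 6, 2, 7], [84.4, 140.6]), ([40, 147, 24, 39, 142], [47.6, 164.3]), ([318, 179, 14, 11, 45], [326.3, 184.1]), ([232, 181, 4, 4, 8], [233.5, 182.5]), ([237, 180, 8, 5, 13], [240.2, 181.5]), ([302, 180, 8, 2, 9], [305.9, 180.1]), ([49, 186, 7, 5, 9], [52.2, 188.3]), ([229, 187, 17, 21, 190], [235.5, 197.3]), ([227, 189, 121, 78, 4976], [286.5, 231.1]), ([253, 192, 7, 8, 29], [255.1, 195.4]), ([323, 194, 14, 14, 89], [330.4, 199.9]), ([243, 257, 6, 4, 9], [245.2, 258.1]), ([252, 260, 3, 4, 6], [252.8, 261.2]), ([325, 261, 3, 4, 7], [325.7, 262.9])]
scene orange [([129, 170, 29, 9, 105], [142.5, 173.5]), ([155, 217, 10, 11, 77], [159.2, 221.7])]
scene yellow [([302, 217, 9, 9, 51], [306.0, 221.6]), ([169, 219, 12, 5, 26], [174.8, 221.5]), ([152, 229, 21, 23, 332], [161.3, 240.5]), ([68, 232, 37, 30, 127], [86.6, 246.7]), ([159, 267, 13, 4, 30], [165.3, 268.6])]
scene red [([280, 158, 4, 5, 17], [281.4, 159.9]), ([313, 183, 7, 2, 9], [316.1, 183.8]), ([247, 184, 5, 2, 9], [248.8, 184.6])]
scene red2 []
[[257.02788085 218.3496819 ]]
```

View pics/tc.png

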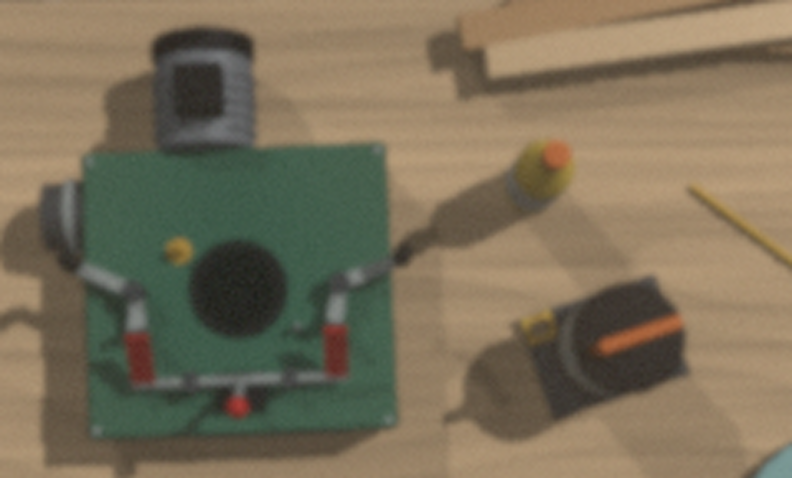

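View pics/sc.png

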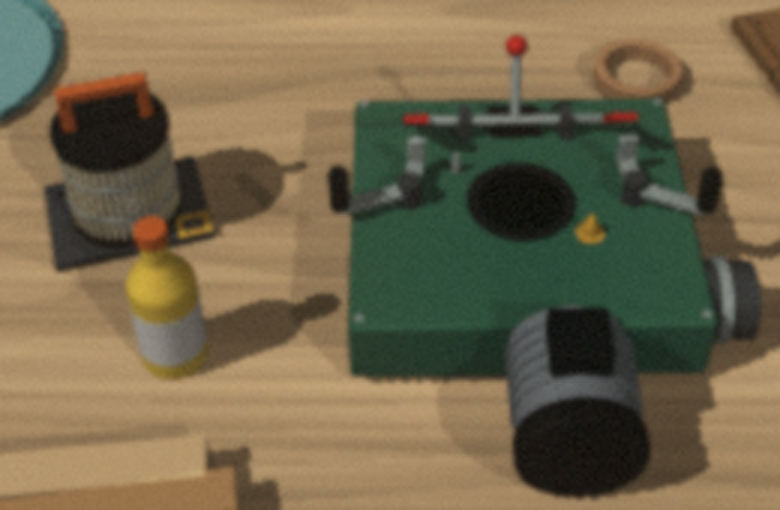

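```bash
cat >> h.py <<'E'
def down(a): # tool down, closing axis y at world angle a
    y=np.array([np.cos(a),np.sin(a),0]); z=np.array([0,0,-1.]); return R.from_matrix(np.c_[np.cross(y,z),y,z]).as_quat()
def mask(im,k,roi=None):
    b=cv2.GaussianBlur(im,(0,0),1).astype(int); B,G,Rr=[b[:,:,i] for i in range(3)]
    m={"green":(G>1.2*Rr)&(G>1.02*B)&(Rr<95),"black":b.max(2)<55,
       "orange":(Rr>1.75*G)&(Rr>2.2*B)&(Rr>100),"yellow":(Rr>1.8*B)&(G>1.5*B)&(Rr>80)&(G>.6*Rr),"red":(Rr>2.3*G)&(Rr>2.1*B)&(Rr>70)}[k].astype(np.uint8)
    if roi is not None:
        x0,y0,x1,y1=roi; z=np.zeros_like(m); z[y0:y1,x0:x1]=m[y0:y1,x0:x1]; m=z
    return m
def blobs(m,a=6):
    N,l,st,c=cv2.connectedComponentsWithStats(m); return [(st[i].tolist(),c[i].round(2).tolist()) for i in range(1,N) if st[i,4]>=a]
def big(m):
    return max(cv2.findContours(m,cv2.RETR_EXTERNAL,cv2.CHAIN_APPROX_NONE)[0],key=cv2.contourArea)
E
python3 - <<'E'
from h import *
I={"top":cv2.imread("pics/top0.png"),"scene":cv2.imread("pics/scene0.png")}
roi={"top":(165,110,385,225),"scene":(115,150,355,275)}
for n in I:
    for k in("orange","yellow","red"): print(n,k,blobs(mask(I[n],k,roi[n])))
    sroi={"top":(214,154,250,190),"scene":(263,195,305,227)}[n]
    bs=blobs(mask(I[n],"black",sroi),100); print(n,"seat",bs,[plane(n,b[1],.085).round(4).tolist() for b in bs])
    g=big(mask(I[n],"green",roi[n] if n=="top" else (220,170,352,252))); w=plane(n,g[:,0,:],.085)[:,:2]
    r=cv2.minAreaRect((w*1000).astype(np.float32)); print(n,"deck",r)
m=mask(I["top"],"orange",(330,170,375,205)); c=big(m)[:,0,:]
w=plane("top",c,.174)[:,:2]; print("bar",cv2.minAreaRect((w*1000).astype(np.float32)))
# deck corner screws by eye
ts=np.array([[88,161],[378,149],[390,420],[97,430]])/3.3+[160,85]; ss=np.array([[707,314],[358,317],[365,105],[659,102]])/3+[110,145]
print(plane("top",ts,.085).round(3).tolist(),plane("scene",ss,.085).round(3).tolist())
E
```

```text
top orange [([260, 185, 4, 2, 7], [261.29, 185.57]), ([229, 206, 6, 5, 22], [231.64, 207.68])]
top yellow [([317, 128, 17, 16, 209], [324.89, 135.58]), ([371, 142, 14, 12, 35], [377.83, 147.49]), ([211, 158, 7, 6, 32], [214.0, 160.5]), ([318, 179, 9, 10, 33], [321.76, 182.39]), ([354, 182, 11, 6, 28], [359.61, 183.86]), ([342, 186, 8, 6, 12], [345.17, 187.83])]
top red [([230, 207, 4, 3, 10], [231.5, 207.8])]
top seat [([218, 159, 28, 27, 593], [231.66, 172.22])] [[[0.61, 0.0766, 0.085]]]
top deck ((639.1345825195312, 78.4272232055664), (233.7720947265625, 308.33782958984375), 0.019275454804301262)
scene orange [([279, 157, 6, 6, 32], [281.5, 159.5]), ([129, 170, 29, 10, 116], [143.01, 174.12]), ([245, 183, 7, 3, 19], [248.32, 184.0]), ([314, 183, 8, 2, 16], [317.5, 183.5]), ([155, 218, 10, 10, 84], [159.5, 222.35])]
scene yellow [([153, 169, 7, 8, 13], [156.92, 171.23]), ([137, 171, 10, 2, 10], [141.5, 171.5]), ([128, 173, 3, 5, 8], [128.75, 174.5]), ([169, 217, 13, 8, 61], [175.56, 221.18]), ([302, 217, 10, 9, 64], [306.14, 221.5]), ([150, 226, 27, 27, 513], [162.87, 239.62]), ([157, 260, 23, 12, 111], [169.14, 267.35])]
scene red [([280, 158, 4, 5, 17], [281.53, 159.65]), ([314, 183, 7, 2, 12], [317.0, 183.58]), ([246, 184, 6, 2, 12], [248.5, 184.5])]
scene seat [([266, 199, 36, 27, 767], [283.39, 211.94])] [[[0.6131, 0.0764, 0.085]]]
scene deck ((615.1610107421875, 77.9468994140625), (277.690673828125, 318.5638122558594), 0.5744062662124634)Traceback (most recent call last):
  File "<stdin>", line 10, in <module>
  File "h.py", line 32, in big
    return max(cv2.findContours(m,cv2.RETR_EXTERNAL,cv2.CHAIN_APPROX_NONE)[0],key=cv2.contourArea)
ValueError: max() iterable argument is empty
```

```bash
python3 - <<'E'
from h import *
I={"top":cv2.imread("pics/top0.png"),"scene":cv2.imread("pics/scene0.png")}
ts=np.array([[88,161],[378,149],[390,420],[97,430]])/3.3+[160,85]; ss=np.array([[707,314],[358,317],[365,105],[659,102]])/3+[110,145]
for n,p in(("top",ts),("scene",ss)):
    w=plane(n,p,.085)[:,:2]; u=(w[0]+w[3]-w[1]-w[2])/2; v=(w[0]+w[1]-w[2]-w[3])/2
    print(n,"screws c",w.mean(0).round(4),"yaw",np.arctan2(-u[0],u[1]).round(4),np.arctan2(v[1],v[0]).round(4),np.hypot(*u),np.hypot(*v))
pg,gap=tri([214,160.5],[306.1,221.5]); print("peg",pg.round(4),gap)
d=pg[:2]-[.6115,.0765]; print("yaw peg",np.arctan2(d[1],d[0])-np.arctan2(60,42),np.hypot(*d))
b=cv2.GaussianBlur(I["top"],(0,0),.7).astype(int); m=((b[:,:,2]>1.6*b[:,:,1])&(b[:,:,2]>90)).astype(np.uint8); m[:,:330]=0;m[:170]=0;m[205:]=0;m[:,380:]=0
c=big(m)[:,0,:]; (cx,cy)=np.argwhere(m).mean(0)[::-1]
for z in(.169,.176):
    r=cv2.minAreaRect((plane("top",c,z)[:,:2]*1000).astype(np.float32)); print("bar",r,plane("top",[cx,cy],z).round(4))
print("bar tri",cx,cy,tri([cx,cy],[143,174.1]))
print("holemark",plane("top",[321.8,182.4],.01).round(4),plane("scene",[175.6,221.2],.01).round(4))
print("bottle",plane("top",[324.9,135.6],.1).round(3))
print("knobs R",plane("top",np.array([[402,253]])/3.3+[160,85],.13),plane("scene",np.array([[339,186]])/3+[110,145],.13))
print("knobs L",plane("scene",np.array([[709,186]])/3+[110,145],.13))
print("start",tri([231.6,207.7],[281.5,159.5]))
E
```

```text
top screws c [0.6087 0.0749] yaw 0.0251 0.0307 0.30161190044387715 0.28088498901086206
scene screws c [0.6126 0.0779] yaw 0.0242 0.0198 0.30025936930251884 0.27737365820221976
peg [0.6508 0.1367 0.0866] 0.0004293858554140962
yaw peg 0.03225314353875586 0.07192481190320812
bar ((550.4539794921875, -314.10955810546875), (13.039971351623535, 75.72766876220703), 17.726781845092773) [[ 0.5499 -0.3133  0.169 ]]
bar ((549.909912109375, -312.4154968261719), (12.967763900756836, 75.30828094482422), 17.72678565979004) [[ 0.5494 -0.3116  0.176 ]]
bar tri 352.65263157894736 186.3684210526316 (array([ 0.55032891, -0.31573199,  0.1672441 ]), np.float64(0.0039159959686372574))
holemark [[ 0.5779 -0.2418  0.01  ]] [[ 0.5814 -0.2404  0.01  ]]
bottle [[ 0.729 -0.241  0.1  ]]
knobs R [[ 0.63756789 -0.09209441  0.13      ]] [[ 0.64058009 -0.09036175  0.13      ]]
knobs L [[0.63690494 0.24307582 0.13      ]]
start (array([0.48661851, 0.07219245, 0.17286952]), np.float64(0.0001588569532592976))
```

```bash
python3 - <<'E'
from h import *
P=[.5501,-.3135]; yaw=.31
p=np.array([[515,322],[653,278],[688,372],[557,418]])/3.3+[160,85]; w=plane("top",p,.01)[:,:2]
print(w.round(3).tolist())
sb=plane("scene",np.array([[57,97],[147,82]])/3+[110,145],.169)[:,:2]; d=sb[1]-sb[0]; print("scene bar yaw",np.arctan2(-d[0],d[1]),sb.mean(0))
e=w[0]-w[1]; print("fl yaw",np.arctan2(-e[0],e[1]))
for a in(yaw,yaw+np.pi):
    q=manip.solve_ik(P+[.32],down(a)); q2=manip.solve_ik([.6115,.0765,.39],down(a-yaw+.026)); print(a,q,q2)
E
```

```text
[[0.577, -0.221], [0.624, -0.372], [0.521, -0.407], [0.473, -0.264]]
scene bar yaw 0.2756631834974199 [ 0.55510493 -0.31343928]
fl yaw 0.2967119772035614
0.31 [-0.05444741  0.4424537   0.7471672   1.51331396 -0.30622783  1.30604753
  1.03506441] [-0.19694447  0.30286761  0.03818963  1.4294079  -0.01153756  1.40953528
 -0.13263888]
3.451592653589793 [-0.26273505  0.58553192  1.13286434  1.51954824 -0.53508389  1.37825104
 -1.92247972] [ 0.64490755  0.59860824 -1.29864913  1.40002342  0.57373857  1.56192668
  2.56174539]
```

```bash
python3 - <<'E'
from h import *
P=[.551,-.314]; a=.30
manip.servo_line(list(manip.current_tool_pos()[:2])+[.34],vel=.3)
manip.move_pose(P+[.32],down(a))
manip.servo_line(P+[.151],vel=.15)
effector.close(f_grip=40)
f0=manip.current_force(); print("gap",manip.current_finger_gap(),manip.current_gripper_force())
manip.servo_line(P+[.175],vel=.08); manip.sleep(.2)
f1=manip.current_force(); print("df",f1-f0,manip.current_finger_gap())
manip.servo_line(P+[.40],vel=.25)
T=[.6115,.0765]; y=.026
manip.move_pose(T+[.40],down(y))
manip.servo_line(T+[.188+.085+.045],vel=.15); manip.sleep(.3)
for n in("scene","top"): cv2.imwrite(f"pics/{n}1.png",viewer.get_image(n)[:,:,::-1])
t=cv2.imread("pics/top1.png")[85:235,140:360]; s=cv2.imread("pics/scene1.png")[90:270,190:380]
t=cv2.resize(t,None,fx=2.2,fy=2.2,interpolation=2); s=cv2.resize(s,None,fx=3.2,fy=3.2,interpolation=2)
cv2.imwrite("pics/s1c.png",s); cv2.imwrite("pics/t1c.png",cv2.resize(t,None,fx=1.5,fy=1.5,interpolation=2))
print(manip.current_clock(),manip.current_tool_pos(),manip.current_force(),manip.current_wrist_torque())
E
```

```text
gap 0.013451771279240665 39.95679438114166
df [ 1.57537291  0.84446049 -4.51312903] 0.013648805504991379
10.8917 [0.61169266 0.07657334 0.31847641] [-0.0788922   0.06729342 -4.40807029] [-0.05253338  0.0714301   0.03168007]
```

View pics/s1c.png

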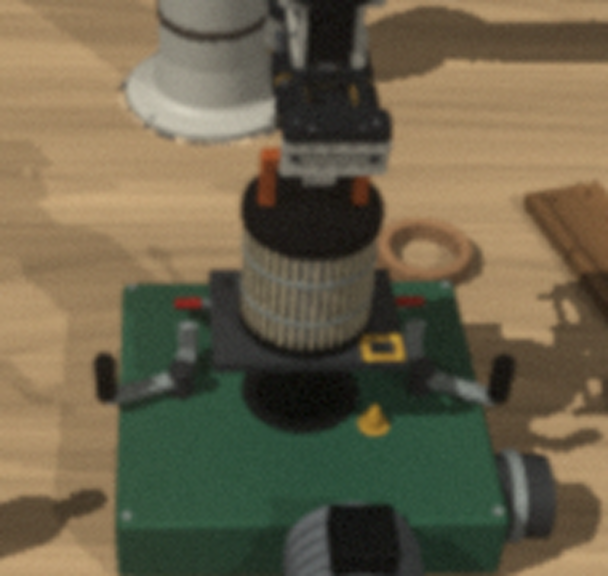

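View pics/t1c.png

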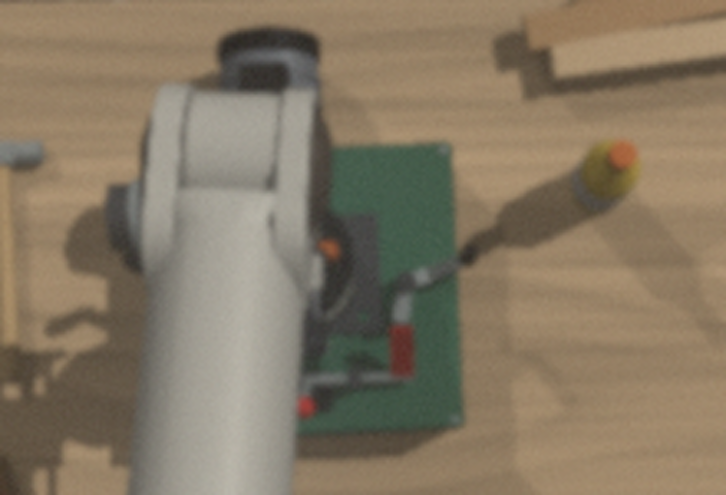

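```bash
python3 - <<'E'
from h import *
s=cv2.imread("pics/scene1.png"); t=cv2.imread("pics/top1.png")
m=mask(s,"yellow",(295,190,325,232)); 
bs=blobs(m); print(bs)
zf=.3185-.188+.010
c=max(cv2.findContours(m[:208],0,1)[0],key=cv2.contourArea); r=cv2.minAreaRect(c); h=cv2.convexHull(c); M=cv2.moments(h)
hc=[M["m10"]/M["m00"],M["m01"]/M["m00"]]; print(hc,r[0]); H=plane("scene",hc,zf)[0]; print("hole",H.round(4))
print("expect held nominal",np.array([.6117,.0766])+R.from_euler("z",.026).as_matrix()[:2,:2]@[.042,.06])
p=np.array([[212,366],[405,364],[213,272]])/3.2+[190,90]; w=plane("scene",p,zf-.005)[:,:2]; print(w.round(4).tolist())
e=w[1]-w[0]; print("yaw +x edge",np.arctan2(-e[0],e[1]),np.hypot(*e)); 
# flange dark contour edges in scene: fit +x edge from dark/green transition, and -y edge
g=cv2.cvtColor(cv2.GaussianBlur(s,(0,0),.8),cv2.COLOR_BGR2GRAY)
q=np.array([[376,214],[379,331],[345,333]])/3.3+[140,85]; print("top -y edge",plane("top",q,zf-.002).round(4).tolist())
# peg repeat
pk=[b for b in bs if b[1][1]>212][0][1]; print("peg px",pk, "plane .094",plane("scene",pk,.094).round(4))
E
```

```text
[([302, 194, 15, 10, 96], [309.62, 198.8]), ([302, 217, 10, 9, 66], [306.18, 221.41])]
[309.29468599033817, 198.66022544283413] (308.9950866699219, 198.45050048828125)
hole [0.6163 0.1438 0.1405]
expect held nominal [0.65212598 0.1376716 ]
[[0.6351, -0.0007], [0.6309, 0.1626], [0.5129, 0.0004]]
yaw +x edge 0.02588845577775373 0.1633292552377102
top -y edge [[0.6767, -0.0006, 0.1385], [0.5597, -0.0022, 0.1385], [0.5582, 0.0314, 0.1385]]
peg px [306.18, 221.41] plane .094 [[0.6575 0.1359 0.094 ]]
```

```bash
python3 - <<'E'
from h import *
zf=.3185-.1505+.010
H=plane("scene",[309.4,198.6],zf)[0]; print("hole",H.round(4),"nominal",[.6521,.1377])
p=np.array([[212,366],[405,364],[213,272]])/3.2+[190,90]; w=plane("scene",p,zf-.005)[:,:2]; print(w.round(4).tolist())
e=w[1]-w[0]; print("yaw +x edge",np.arctan2(-e[0],e[1]),np.hypot(*e)); 
q=np.array([[376,214],[379,331],[345,333]])/3.3+[140,85]; print("top -y edge",plane("top",q,zf-.002).round(4).tolist())
c,sn=np.cos(.026),np.sin(.026); 
print("nominal corners",(np.array([.6117,.0766])+np.array([[58,-78],[58,78],[-58,-78]])/1e3@np.array([[c,sn],[-sn,c]])).round(4).tolist())
E
```

```text
hole [0.6556 0.1369 0.178 ] nominal [0.6521, 0.1377]
[[0.6734, -0.0012], [0.6694, 0.1545], [0.5569, -0.0001]]
yaw +x edge 0.025888455777754966 0.1557376072102919
top -y edge [[0.6702, -0.0009, 0.176], [0.5566, -0.0024, 0.176], [0.5551, 0.0303, 0.176]]
nominal corners [[0.6717, 0.0001], [0.6677, 0.1561], [0.5557, -0.0029]]
```

```bash
python3 - <<'E'
from h import *
T=np.array([.6107,.0771]); o=down(.026)
manip.servo_line([*T,.262],o,vel=.12); manip.sleep(.2)
cv2.imwrite("pics/scene2.png",viewer.get_image("scene")[:,:,::-1])
s=cv2.imread("pics/scene2.png"); print(blobs(mask(s,"yellow",(290,185,330,235))))
f0=manip.current_force(); m0=manip.current_wrist_torque(); print(f0,m0)
z=.262
while z>.238:
    z-=.002; manip.servo_line([*T,z],vel=.04); manip.sleep(.05)
    f=manip.current_force()-f0; print(round(z-.151-.085,4),f.round(1),(manip.current_wrist_torque()-m0).round(2),manip.current_tool_pos().round(4))
    if np.linalg.norm(f)>8: break
print(manip.current_clock())
E
```

```text
[([301, 209, 14, 10, 90], [307.92, 213.84]), ([304, 221, 7, 5, 26], [306.81, 223.38])]
[ 0.27726569 -0.44146055 -4.28475699] [-0.06463181  0.05079109 -0.02416674]
0.024 [-0.6  0.1 -1.2] [-0.05 -0.01  0.02] [0.6106 0.0771 0.26  ]
0.022 [-0.4 -0.4  0.1] [ 0.   -0.   -0.04] [0.6106 0.0771 0.2579]
0.02 [ 0.3 -0.2 -1.5] [-0.05 -0.02  0.03] [0.6106 0.0771 0.2559]
0.018 [-1.   0.9  0.4] [-0.04 -0.03  0.07] [0.6106 0.0771 0.2539]
0.016 [ 0.6 -0.1 -0.1] [ 0.   -0.02  0.03] [0.6106 0.0771 0.2519]
0.014 [-0.4  0.2  0.4] [0.06 0.06 0.  ] [0.6106 0.0771 0.2499]
0.012 [-0.5  0.6 -1.1] [ 0.02  0.08 -0.04] [0.6106 0.0772 0.2479]
0.01 [-0.5 -0.4 -1.1] [0.12 0.1  0.03] [0.6106 0.0772 0.2458]
0.008 [-1.  -0.1 -1.2] [0.12 0.16 0.01] [0.6106 0.0771 0.2438]
0.006 [-1.2  0.9 -1. ] [0.16 0.11 0.03] [0.6106 0.077  0.2419]
0.004 [-0.9  0.9 -0.9] [ 0.15  0.12 -0.07] [0.6106 0.0771 0.2398]
0.002 [-0.8  0.6 -1.1] [ 0.14  0.14 -0.01] [0.6106 0.0771 0.2379]
15.3583
```

```bash
python3 - <<'E'
from h import *
T=np.array([.6107,.0771]); f0=manip.current_force(); z=.238
for i in range(8):
    z-=.001; manip.servo_line([*T,z],vel=.03); manip.sleep(.05)
    f=manip.current_force()-f0; print(round(z-.236,4),f.round(1))
    if f[2]>5: break
effector.close(f_grip=4); manip.sleep(.2)
effector.open_jaws(); manip.sleep(.2)
manip.servo_line([*T,z+.12],vel=.25)
manip.movej([-.9,*manip.current_q()[1:]]); 
for n in("scene","top"): cv2.imwrite(f"pics/{n}3.png",viewer.get_image(n)[:,:,::-1])
t=cv2.imread("pics/top3.png")[110:235,165:300]; s=cv2.imread("pics/scene3.png")[140:270,205:365]
t=cv2.resize(t,(390,361),interpolation=2); s=cv2.resize(s,(400,325),interpolation=2)
o=np.zeros((361,790,3),np.uint8); o[:,:390]=t; o[:325,390:]=s; cv2.imwrite("pics/c3.png",o)
print(manip.current_clock(),manip.current_tool_pos())
E
```

```text
0.001 [0.1 0.7 0.6]
0.0 [-0.1  0.6  3.3]
-0.001 [-3.8  2.6 10.6]
19.4833 [0.58108934 0.20100721 0.35428806]
```

View pics/c3.png

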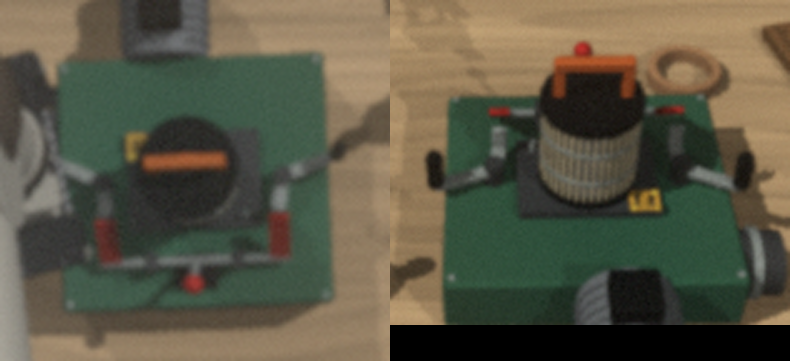

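```bash
cat >> h.py <<'E'
S=np.array([.611,.077]); Y=.026
def W(p): c,s=np.cos(Y),np.sin(Y); return S+np.array([[c,-s],[s,c]])@np.asarray(p,float)
def knob(side,j): # side +1 left
    a=np.arctan2(58,35)+j; return W([.068*np.cos(a),side*(.105+.068*np.sin(a))])
def clamp(side,j0,z=.116):
    o=down(Y); k=knob(side,j0)
    manip.move_pose([*k,.30],o); manip.servo_line([*k,z],vel=.2)
    f0=manip.current_force(); print("down",f0.round(1))
    effector.close(f_grip=15); print("gap",manip.current_finger_gap())
    for j in np.linspace(j0,1.6,9)[1:]:
        manip.servo_line([*knob(side,j),z],vel=.12); print(round(j,2),(manip.current_force()-f0).round(1))
    manip.sleep(.1)
    effector.open_jaws(); print("open",(manip.current_force()-f0).round(1))
    manip.servo_line([*manip.current_tool_pos()[:2],.30],vel=.25); print(manip.current_clock())
E
python3 - <<'E'
from h import *
print(knob(1,.078),knob(-1,.187))
clamp(1,.078)
E
```

```text
[0.63716965 0.24351797] [ 0.63907545 -0.09106437]
down [ 0.3 -0.   0.3]
gap 0.01887749423029423
0.27 [-0.5  0.5 -0.6]
0.46 [ 0.5  3.5 -0.8]
0.65 [0.3 6.3 2.2]
0.84 [-1.1  4.   5.5]
1.03 [-2.   3.4  6.9]
1.22 [-2.9  2.1  7.2]
1.41 [-2.3  2.1  7.9]
1.6 [-2.7  1.3  9.1]
open [-0.9 -0.4  0.2]
26.4
```

```bash
python3 - <<'E'
from h import *
clamp(-1,.187)
q=manip.current_q(); manip.movej([q[0]+.5,*q[1:]]); print(manip.current_tool_pos())
for n in("scene","top"): cv2.imwrite(f"pics/{n}4.png",viewer.get_image(n)[:,:,::-1])
t=cv2.imread("pics/top4.png")[110:235,165:300]; s=cv2.imread("pics/scene4.png")[140:270,205:365]
t=cv2.resize(t,(390,361),interpolation=2); s=cv2.resize(s,(400,325),interpolation=2)
o=np.zeros((361,790,3),np.uint8); o[:,:390]=t; o[:325,390:]=s; cv2.imwrite("pics/c4.png",o)
E
```

```text
down [-0.2 -0.6 -0.3]
gap 0.01879376369369454
0.36 [-0.1 -1.9 -2.9]
0.54 [ 1.4 -4.6 -1.6]
0.72 [ 0.8 -5.3  0.3]
0.89 [-1.4 -2.9  3.6]
1.07 [-0.3 -2.7  6. ]
1.25 [-1.1 -2.4  6.4]
1.42 [-1.6 -0.4  7.5]
1.6 [-0.9 -0.6  7.8]
open [ 0.6  0.7 -0.1]
34.0167
[ 0.45775724 -0.31900391  0.29808283]
```

View pics/c4.png

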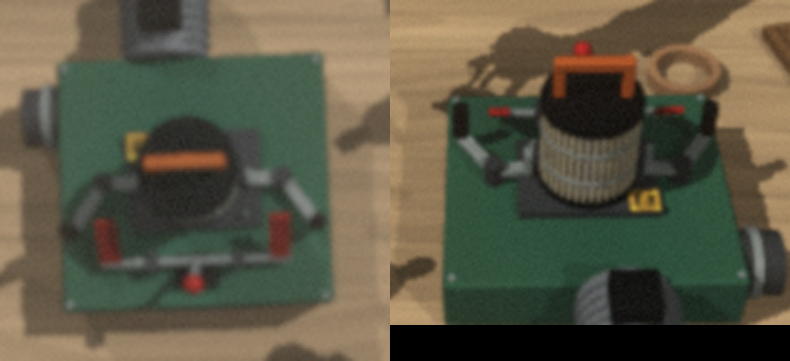

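```bash
python3 - <<'E'
from h import *
effector.close(f_grip=10)
best=None
for a in(Y+np.pi/2,Y-np.pi/2):
    q=manip.solve_ik([*W([-.18,-.002]),.30],down(a))
    if q is not None:
        d=np.abs(np.array(q)-manip.current_q()).max(); print(a,d)
        if best is None or d<best[0]: best=(d,a)
o=down(best[1])
manip.move_pose([*W([-.18,-.002]),.30],o)
manip.servo_line([*W([-.175,-.002]),.160],vel=.2); manip.sleep(.1)
f0=manip.current_force(); x=-.175
while x<-.088:
    x+=.004 if x<-.11 else .002
    manip.servo_line([*W([x,-.002]),.160],vel=.08)
    f=manip.current_force()-f0; print(round(x,3),f.round(1))
    if np.linalg.norm(f)>10: break
manip.servo_line([*W([x-.03,-.002]),.160],vel=.15)
manip.servo_line([*W([-.2,-.002]),.30],vel=.25)
q=manip.current_q(); manip.movej([q[0]-.7,*q[1:]]); print(manip.current_clock())
for n in("scene","top"): cv2.imwrite(f"pics/{n}5.png",viewer.get_image(n)[:,:,::-1])
t=cv2.imread("pics/top5.png")[110:235,165:300]; s=cv2.imread("pics/scene5.png")[140:270,205:365]
print("starter",blobs(mask(cv2.imread("pics/top5.png"),"red",(215,170,250,225)),3)); 
print("expect off/on",proj("top",[[*W([-.131,0]),.169],[*W([-.069,0]),.173],[*W([-.075,0]),.175]]))
t=cv2.resize(t,(390,361),interpolation=2); s=cv2.resize(s,(400,325),interpolation=2)
o=np.zeros((361,790,3),np.uint8); o[:,:390]=t; o[:325,390:]=s; cv2.imwrite("pics/c5.png",o)
E
```

```text
1.5967963267948966 1.027158031045205
-1.5447963267948965 2.1183323876704527
-0.171 [-1.  -0.5 -0.8]
-0.167 [ 0.6 -0.2 -1.3]
-0.163 [ 0.1 -0.1 -0.5]
-0.159 [-0.3 -0.1 -0.3]
-0.155 [ 0.1 -0.8  0.7]
-0.151 [ 0.5 -0.8 -0.2]
-0.147 [-1.2 -0.2  0.5]
-0.143 [-0.7 -0.5  0.5]
-0.139 [ 0.3  0.  -0. ]
-0.135 [ 0.1 -0.3 -0.9]
-0.131 [-0.  -0.5  0.3]
-0.127 [-0.3 -0.  -1.2]
-0.123 [-0.5 -0.7 -0.4]
-0.119 [ 0.4 -0.  -0.5]
-0.115 [ 0.4  0.2 -0.7]
-0.111 [ 0.4  0.8 -0.5]
-0.107 [ 0.3 -0.1 -1. ]
-0.105 [-0.2 -0.1 -1. ]
-0.103 [-0.1  0.2 -1.4]
-0.101 [-1.5 -0.2 -0.7]
-0.099 [-0.3 -0.1 -1.7]
-0.097 [-1.   0.2 -0.7]
-0.095 [-0.6  1.  -1.7]
-0.093 [-0.5 -0.3 -1.8]
-0.091 [-6.  -0.4  2.7]
-0.089 [-10.8  -0.5   7.9]
47.775
starter [([230, 189, 3, 3, 9], [231.0, 190.0])]
expect off/on [[231.22801912 209.80752235]
 [230.48832607 190.26604604]
 [230.50981813 192.10724729]]
```

View pics/c5.png

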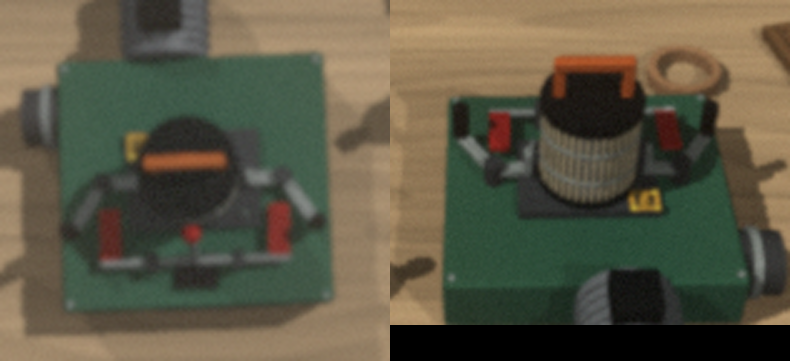

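The starter knob is at pixel (231, 190), which matches the expected ON position of (230.5, 190.3). Force rose at the end of the push, so the lever reached its stop. Both clamps are closed and the filter is seated.

```bash
python3 -c "
from bench import manip
print(manip.hand_in())"
```

```text
the job is handed in; nothing more can be done
None
```

I handed the job in at about 48 s of the 72 s: the filter sits flush on its pegs, both clamps are closed and the starter is ON, going by the last pictures and the contact forces; no verdict came back from the hand-in.

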